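Index the mitre saw's swing arm one hole over

TASK

Set the mitre saw for the next moulding: hook a fingertip under the pull ring, lift the spring index pin out of its hole, swing the arm just one hole towards the side where the white moulding sample lies (not the other way and not on to the hole beyond), and release the ring so that the pin drops fully home in that hole. Be gentle: do not clamp the ring in the gripper or force anything, and leave the sample, the paint tin, the blue carton and the brush where they are.

Things in the scene. Friction and masses are not known exactly. Their poses are not given: they have to be found in the camera images.
- mitre_base: Fixed base of a hand mitre saw: grey fan-shaped casting, radius 225 mm, rim top 45 mm high, with a 520 mm long bed and low fences (76 mm high) behind the pivot. Origin on the table under the arm's pivot; z up, x from the pivot through the rim's middle hole, y to the left. Five holes, 15 mm wide, 200 mm from the pivot, every 22.5 degrees from -45 to 45; the pin starts in the middle one.
- swing_arm (a joint): Angle (rad) of the aluminium arm about the pivot: 0 in the middle hole, +0.3927 in the next on the base's +y side, -0.3927 on its -y side; stops at 0.86. Arm 36 mm wide, top 62 mm high, 235 mm long; its black blade guide (35 to 135 mm from the pivot) is 92 mm high. Stays where left (0.12 N m friction); locked with 0.012 rad of play while the pin is in a hole.
- index_pin (a joint): Height (m) the spring pin is lifted: 0 fully home, 0.022 at its upper stop. Round-ended, 10 mm in diameter, 12 mm deep in the hole; lifted 0.013 or more it clears the rim and the arm can swing. A spring pushes it down (4.5 N at 0, 7 N at the top). Let go between holes it rests on the rim at 0.012 and drops in when the arm comes within about 0.015 rad of a hole.
- ring_centre (a point): Centre of the pull ring on the pin's top: round, 60 mm inside, 74 mm outside, bar 7 mm. Home: 130 mm over the table, 206 mm out from the pivot. Axes: z up, x outwards along the arm, y left. The ring's plane contains y and leans 10 degrees, its top outwards, so a finger pointing outwards and about 45 degrees down goes squarely through. Free all round but for the 20 mm wide pin head at its foot.
- hole_left (a point): The next hole on the base's +y side (0.3927 rad), centre of its mouth, on the rim 45 mm above the table.
- hole_right (a point): The next hole on the base's -y side (-0.3927 rad), centre of its mouth, on the rim 45 mm above the table.
- sample_centre (a point): Centre of the loose white moulding sample, a stepped strip 110 x 50 x 32 mm lying on the table (this point 15 mm up) to one side of the saw's fan, about 270 mm off in the base's +y or -y. Its side is the side to swing to. Not to be moved.
- paint_tin: Loose closed paint tin, 66 mm in diameter, 85 mm high, on the other side of the fan; origin at the centre of its underside. Not to be moved.
- carton: Loose closed blue carton, 70 x 100 x 50 mm, beyond the saw; origin at the centre of its underside. Not to be moved.
- brush: Loose paint brush lying beyond the saw, about 0.2 m long; its own x is along it. Not to be moved.
There are look-alikes about, which are no part of the job. Of the things that look like the part that bears sample_centre, take the one that is farthest from the robot's base at the start.

How it is judged:
By the outcome, as a careful person would: the job done as asked, in the order asked, and still so for the second after the job is handed in, with the robot touching nothing.
It also fails if it takes over 58 s, if anything falls off the work surface, if the arm or the gripper's body presses on something with over 40 N, if the wrist force passes 120 N, or if a joint passes its speed limit or range.

ROBOT

A 6-joint arm with a two-finger parallel gripper is mounted at the origin on the work surface. World frame = base frame: x ahead of the robot, y to its left, z up, the work surface at z = 0. Lengths are in m, angles in rad, forces in N, time in s.
With the tool pointing down it reaches from about 0.425 to 0.95 m from the base axis. Payload 3.5 kg.
Tool frame: the origin (TCP) lies on the centre line of the jaws, within the pads' length; the fingertips stand 14 mm ahead of it and the grasp point (between the pads) lies 5 mm behind it (tips_ahead is the distance from the TCP to the fingertips, in m); y points along the fingers, z is the direction in which the jaws open and shut, and the axes are right-handed (so a half turn about y gives the same grasp; the last joint's range is limited). The gripper opens to 85 mm and grips with 20 to 120 N. Pads are 22 mm wide; open, the fingers measure 114 mm over their backs; the gripper's body (76 mm by 85 mm) begins 54 mm behind the grasp point. The pads swing forward as they close: fully open they stand 13 mm farther back than shut.
Start: joints at [-1.419, 0.286, 1.577, -0, 1.279, -0.15], TCP at [0.201, -0.644, 0.245] pointing down, gripper open.
Joint ranges: [-2.77, 2.77], [-0.9, 2.22], [0.21, 2.48], [-1.53, 4.67], [0.24, 2.81], [-2.84, 2.84]. Speed limits (rad/s): [2.79, 2.79, 3.14, 3.14, 3.14, 3.14].

INTERFACE

Orientations are given as a unit quaternion [x, y, z, w].
In Python, from plant import get_state, read_camera, sign_off, tips_ahead gives the robot as it stands.
- The arm moves only by the tool send_rows, never from a script. Its argument "plan" is a list of rows, each a list of 2 entries, a list of its own where there are three numbers: the shift along the tool's x, y, z in units of 12 cm (1.0 is 12 cm), then the turn, a rotation vector about the tool's x, y, z in units of 360 degrees (1.0 is 360 degrees). In form: [[[tx, ty, tz], [rx, ry, rz]], ...]. A call has 1 to 12 rows; each row shifts and turns the commanded pose from where the row before left it, along the tool's axes as they then stand; what a row does not reach is not made up. A row lasts 1/10 s, in which the tool goes at most 50 mm and 8.59 degrees, less where a joint would pass 70% of its speed; a pose out of reach is approached as far as the arm can. A call with a number of a shift or a turn outside -1 to 1 is refused whole. A call with a gripper value outside its range is refused whole. "gripper" is the closure, from 0 (fully open) to 1 (shut), set as the call begins (left out, the last holds). The fingers move at their own pace and stop on an object; "grip_force" is the grip in N (left out, the last holds). Time passes only in rows, so rows that do not move let the fingers close. It gives the time, the measured TCP pose, the force and the opening at its end, in the units of the state.
- get_state(): the state, without advancing time (a new reading comes with each control period).
- read_camera(name): name is "scene" or "top" or "wrist"; returns a dict with "img" (400x640x3 uint8, blue, green, red), "fx", "fy", "cx", "cy" (pixels), "world_from_camera" (4x4, takes a point from camera to world coordinates); the wrist camera has in their place "mount" (4x4, takes a point from camera to tool coordinates, whose origin is the TCP and whose axes are the tool frame's). Camera axes: x right, y down, z forward; pixel columns grow to the right and rows downward; lengths in m; the calibration is good to about 2 mm. A picture is of the moment at which its call begins: read the wrist's pose just before it. There is no depth.
- sign_off(): hands the job in, once; it reports no verdict.
The state is a dict: "time": time; "qpos": joint angles; "dq": joint speeds; "joint_efforts": joint torques, N m; "eef_pos": TCP position; "tcp_rot": TCP orientation; "contact_force": force on the tool from outside, world axes, zero at the start; "wrist_torque": the same for the moment, N m; "opening": opening from 0.0 (shut) to 1.0 (fully open).
Only numpy, scipy, OpenCV 4.12 (cv2) and the standard library are available. Lean on these libraries where they do the work, as an engineer would, in place of code of your own. Each camera call takes 0.05 s, during which the arm holds its last target. There are 200 camera calls.

## Working session

There is one attempt and no reset: what is moved stays moved. The work goes in short steps, Python scripts to look and compute and a tool call to move; the robot and the scene stay as the last step left them, time stands still between calls to the robot, and variables do not carry over. Pictures are saved under pics/ and viewed, about 8 in all and at most 12, crops included, and the job is handed in when it is done.

Besides the shell and the picture viewer there is one more tool, called after ">>>" by a JSON object that holds its "method" and its "body". send_rows: Moves the arm, as the interface text tells. Its arguments: {"type":"object","properties":{"plan":{"type":"array"},"gripper":{"type":"number"},"grip_force":{"type":"number"}},"required":["plan"]}

```bash
ls; mkdir -p pics; python3 - <<'E'
from plant import *
import cv2,numpy as np
print(get_state(), tips_ahead)
np.set_printoptions(precision=4,suppress=True)
for n in("scene","top"):
    c=read_camera(n);cv2.imwrite(f"pics/{n}0.png",c["img"])
    print(n,c["fx"],c["fy"],c["cx"],c["cy"]);print(c["world_from_camera"])
c=read_camera("wrist");cv2.imwrite("pics/wrist0.png",c["img"]);print(c["fx"],c["mount"])
E
```

```text
pics
{'time': 0.0, 'qpos': array([-1.41901000e+00,  2.87187310e-01,  1.57819508e+00, -1.04765423e-05,
        1.27864218e+00, -1.50013997e-01]), 'dq': array([-0.00037929,  0.00259667, -0.00101265, -0.00077741, -0.0003756 ,
       -0.00043619]), 'joint_efforts': array([-3.83937195e-04, -4.05982590e+01, -2.92626143e+01, -1.67430180e-04,
        5.88153605e-03,  7.47576252e-06]), 'eef_pos': array([ 0.20055554, -0.64384485,  0.24392295]), 'tcp_rot': array([-0.10630333,  0.69993046, -0.69821085,  0.10629471]), 'contact_force': array([-0.26419947, -0.64127836,  0.43349167]), 'wrist_torque': array([-0.01663674, -0.02952315,  0.01920238]), 'opening': 0.999047724077168} 0.014
scene 364.7586600947229 364.7586600947229 317.4706754485531 197.4017233857669
[[-0.038   0.8392 -0.5425  1.0439]
 [ 0.9993  0.0318 -0.0208  0.0459]
 [-0.0002 -0.5429 -0.8398  0.8984]
 [ 0.      0.      0.      1.    ]]
top 381.0627727567552 381.0627727567552 321.38016653868186 194.8274456050616
[[-0.0069 -0.9884  0.1515  0.3639]
 [-1.      0.0064 -0.0039  0.0313]
 [ 0.0029 -0.1515 -0.9885  0.9877]
 [ 0.      0.      0.      1.    ]]
333.53567560786814 [[ 0.0004  0.9517  0.307  -0.0806]
 [ 0.0006 -0.307   0.9517 -0.129 ]
 [ 1.     -0.0002 -0.0007  0.0018]
 [ 0.      0.      0.      1.    ]]
```

View pics/top0.png

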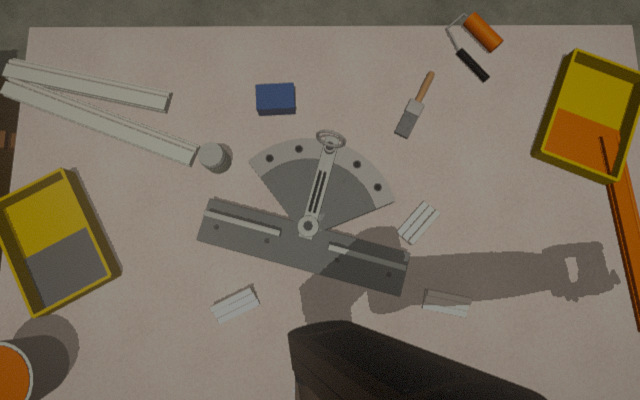

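View pics/scene0.png

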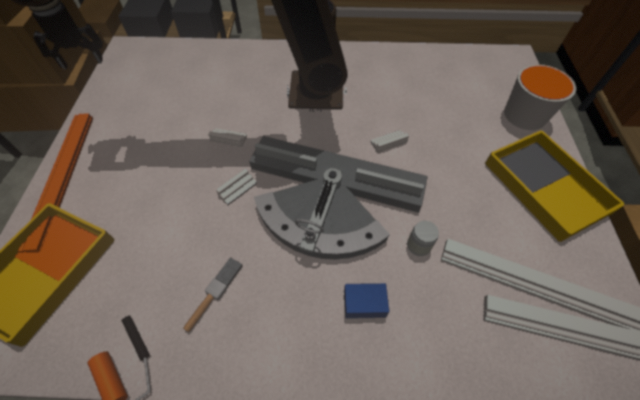

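The top view shows the pivot at about (308,226), the ring at (330,140) and rim holes at (270,157), (294,144), (357,164) and (378,187). White pieces lie at (419,222), (445,303) and (235,303). The farthest from the robot base is (419,222), on the -y side. The tin is on the other side, at (212,156).

```bash
cat > h.py <<'E'
import numpy as np,cv2
from scipy.spatial.transform import Rotation as R
from plant import *
np.set_printoptions(precision=4,suppress=True)
def ray(c,uv,T=None):
    T=c["world_from_camera"] if T is None else T
    d=np.array([(uv[0]-c["cx"])/c["fx"],(uv[1]-c["cy"])/c["fy"],1.])
    return T[:3,3],T[:3,:3]@d
def plane(c,uv,z,T=None):
    o,d=ray(c,uv,T); return o+d*(z-o[2])/d[2]
def proj(c,P,T=None):
    T=c["world_from_camera"] if T is None else T
    p=np.linalg.inv(T)@np.r_[P,1]; return np.array([c["fx"]*p[0]/p[2]+c["cx"],c["fy"]*p[1]/p[2]+c["cy"]])
def base(holes,ang): # rigid fit of hole points -> pivot, yaw
    a=np.array(ang); M=.2*np.c_[np.cos(a),np.sin(a)]; P=np.array(holes)[:,:2]
    m=M-M.mean(0);p=P-P.mean(0)
    yaw=np.arctan2((m[:,0]*p[:,1]-m[:,1]*p[:,0]).sum(),(m*p).sum())
    r=np.array([[np.cos(yaw),-np.sin(yaw)],[np.sin(yaw),np.cos(yaw)]])
    t=P.mean(0)-r@M.mean(0); return t,yaw,P-(M@r.T+t)
E
python3 - <<'E'
from h import *
c=read_camera("top"); g=cv2.cvtColor(c["img"],cv2.COLOR_BGR2GRAY)
pts=[]
for u,v in [(270,157),(294,144),(357,164),(378,187)]:
    w=g[v-6:v+7,u-6:u+7].astype(float); w=np.clip(w.min()+35-w,0,None)
    yy,xx=np.mgrid[v-6:v+7,u-6:u+7]; q=((w*xx).sum()/w.sum(),(w*yy).sum()/w.sum()); print(q)
    pts.append(plane(c,q,.044))
print(np.array(pts))
t,y,res=base(pts,np.radians([45,22.5,-22.5,-45]));print("pivot",t,"yaw",y,np.degrees(y));print(res)
ex=np.array([np.cos(y),np.sin(y)])
print("pivot px",proj(c,np.r_[t,.065]),"ringpx",proj(c,np.r_[t+.206*ex,.13]))
print("ring",t+.206*ex)
for n,uv,z in[("s1",(419,222),.03),("s2",(445,303),.03),("s3",(235,303),.03),("tin",(210,155),.085)]:
    p=plane(c,uv,z)[:2];d=p-t; print(n,p,"base",d@ex,d@[-ex[1],ex[0]],np.linalg.norm(p))
s=read_camera("scene");print("scene ring",proj(s,np.r_[t+.206*ex,.13]),proj(s,np.r_[t,.065]))
im=s["img"][190:290,230:410];cv2.imwrite("pics/c1.png",cv2.resize(im,None,fx=4,fy=4,interpolation=2))
E
```

```text
(np.float64(269.09032943676937), np.float64(157.89479277364507))
(np.float64(298.0698005698006), np.float64(148.2079772079772))
(np.float64(356.5096262740657), np.float64(163.91845979614948))
(np.float64(377.3149425287356), np.float64(186.7655172413793))
[[ 0.6044  0.1598  0.044 ]
 [ 0.6293  0.0863  0.044 ]
 [ 0.5873 -0.0621  0.044 ]
 [ 0.5281 -0.1132  0.044 ]]
pivot [0.4302 0.0616] yaw -0.27271425475431793 -15.625375810477962
[[-0.0001  0.0001]
 [ 0.0005  0.0007]
 [-0.0002 -0.0003]
 [-0.0002 -0.0005]]
pivot px [307.5596 225.602 ] ringpx [330.3316 138.2488]
ring [0.6286 0.0061]
s1 [ 0.4399 -0.2177] base 0.08456099871023577 -0.2663813301455212 0.4907911221501043
s2 [ 0.2418 -0.2721] base -0.09151836480938334 -0.37212049904096167 0.36402026820031935
s3 [0.2456 0.2397] base -0.22577268833208594 0.1217685958345144 0.3431576404967557
tin [0.602  0.2981] base 0.10180337724656117 0.27401403161775334 0.6717913399607579
scene ring [307.5286 225.5833] [331.3368 175.4628]
```

View pics/c1.png

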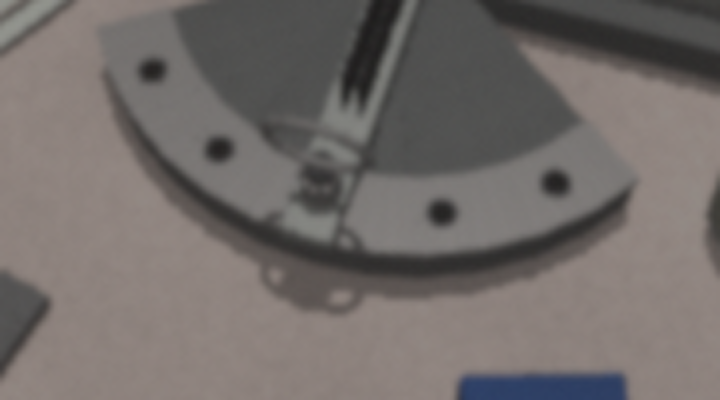

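Side is -y, so the target is hole_right; the hole fit residual is under 1 mm. Next I work out the approach.

```bash
cat >> h.py <<'E'
PIV=np.array([.4302,.0616]);YAW=-.2727
def pose(th,dr,z,pitch=45.,r0=.206): # arm angle th, radial offset dr from ring centre, height z
    a=YAW+th;e=np.array([np.cos(a),np.sin(a),0]);p=np.radians(pitch);k=np.array([0,0,1.])
    y=np.cos(p)*e-np.sin(p)*k; x=-np.sin(p)*e-np.cos(p)*k
    return np.r_[PIV+(r0+dr)*e[:2],z],R.from_matrix(np.c_[x,y,np.cross(x,y)])
def go(P,Q,cur=None):
    s=get_state() if cur is None else None
    p,q=(s["eef_pos"],R.from_quat(s["tcp_rot"])) if s else cur
    t=q.inv().apply(P-p)/.12; r=(q.inv()*Q).as_rotvec()/(2*np.pi)
    print("shift",t.round(3),"turn",r.round(4),"dist mm",np.linalg.norm(P-p)*1e3,"deg",np.linalg.norm(r)*360)
E
python3 - <<'E'
from h import *
s=get_state();print(R.from_quat(s["tcp_rot"]).as_matrix())
P,Q=pose(0,-.10,.24); print(P,Q.as_matrix()); go(P,Q)
E
```

```text
[[-0.9548 -0.0002  0.2973]
 [-0.2973  0.0011 -0.9548]
 [-0.0002 -1.     -0.0011]]
[0.5323 0.0331 0.24  ] [[-0.681   0.681  -0.2693]
 [ 0.1904 -0.1904 -0.963 ]
 [-0.7071 -0.7071 -0.    ]]
shift [-4.317  0.045 -4.567] turn [0.0361 0.0866 0.1215] dist mm 754.0926424085408 deg 55.253926066215314
```

>>> {"method": "send_rows", "body": {"plan": [[[-0.22,-0.03,-0.23],[0,0,0]],[[-0.22,-0.03,-0.23],[0,0,0]],[[-0.22,-0.03,-0.23],[0,0,0]],[[-0.22,-0.03,-0.23],[0,0,0]],[[-0.22,-0.03,-0.23],[0,0,0]],[[-0.22,-0.03,-0.23],[0,0,0]],[[-0.22,-0.03,-0.23],[0,0,0]],[[-0.22,-0.03,-0.23],[0,0,0]],[[-0.22,0,-0.23],[0,0,0]],[[-0.22,0,-0.23],[0,0,0]],[[-0.22,0,-0.23],[0,0,0]],[[-0.22,0,-0.23],[0,0,0]]], "gripper": 1, "grip_force": 20}}

```text
time: 1.45
eef_pos: [0.4051, -0.2326, 0.2743]
tcp_rot: [0.106, -0.699, 0.699, -0.106]
contact_force: [0.4, 0.1, -0.0]
opening: -0.0
```

>>> {"method": "send_rows", "body": {"plan": [[[-0.2,0,-0.22],[0,0,0]],[[-0.2,0,-0.22],[0,0,0]],[[-0.2,0,-0.22],[0,0,0]],[[-0.2,0,-0.22],[0,0,0]],[[-0.2,0,-0.22],[0,0,0]],[[-0.2,0,-0.22],[0,0,0]],[[-0.2,0,-0.22],[0,0,0]],[[-0.2,0,-0.22],[0,0,0]]]}}

```text
time: 2.25
eef_pos: [0.5256, 0.0261, 0.2742]
tcp_rot: [0.106, -0.699, 0.699, -0.106]
contact_force: [-0.0, 0.3, -0.1]
opening: -0.0
```

```bash
python3 - <<'E'
from h import *
import plant
s=get_state();print(s["qpos"],s["opening"],s["contact_force"],plant.tips_ahead,s["eef_pos"])
P,Q=pose(0,-.10,.24);go(P,Q)
E
```

```text
[-0.1432 -0.0673  1.9085 -0.0001  1.3     1.1257] -0.00023448010099267846 [-0.0254  0.3128 -0.0955] 0.014 [0.5256 0.0261 0.2742]
shift [-0.07   0.285 -0.039] turn [0.0359 0.0867 0.1214] dist mm 35.543111852486234 deg 55.23243818591014
```

>>> {"method": "send_rows", "body": {"plan": [[[0,0,0],[0.0036,0.0087,0.0121]],[[0,0,0],[0.0036,0.0087,0.0121]],[[0,0,0],[0.0036,0.0087,0.0121]],[[0,0,0],[0.0036,0.0087,0.0121]],[[0,0,0],[0.0036,0.0087,0.0121]],[[0,0,0],[0.0036,0.0087,0.0121]],[[0,0,0],[0.0036,0.0087,0.0121]],[[0,0,0],[0.0036,0.0087,0.0121]],[[0,0,0],[0.0036,0.0087,0.0121]],[[0,0,0],[0.0036,0.0087,0.0121]],[[0,0,0],[0,0,0]],[[0,0,0],[0,0,0]]]}}

```text
time: 3.45
eef_pos: [0.5251, 0.0248, 0.2741]
tcp_rot: [-0.356, -0.611, 0.685, -0.178]
contact_force: [0.2, 0.4, 0.4]
opening: -0.0
```

```bash
cat >> h.py <<'E'
def wrist():
    s=get_state();c=read_camera("wrist");T=np.eye(4);T[:3,:3]=R.from_quat(s["tcp_rot"]).as_matrix();T[:3,3]=s["eef_pos"]
    return c,T@c["mount"]
E
python3 - <<'E'
from h import *
s=get_state();print(s["qpos"],s["eef_pos"])
for d in((-.10,.24),(-.07,.205),(0,.135)):
    P,Q=pose(0,*d);go(P,Q)
c,T=wrist();im=c["img"].copy()
e=np.array([np.cos(YAW),np.sin(YAW),0]);tn=np.array([-e[1],e[0],0]);u=np.sin(.1745)*e+np.cos(.1745)*np.array([0,0,1])
C=np.r_[PIV,.13]+.206*e
for a in np.arange(0,6.28,.2):
    p=proj(c,C+.0335*(np.cos(a)*tn+np.sin(a)*u),T);cv2.circle(im,tuple(int(v) for v in p),1,(0,0,255),-1)
cv2.imwrite("pics/w1.png",im)
E
```

```text
[-0.0858 -0.4098  2.3114 -0.2882  0.4848  1.9606] [0.5251 0.0248 0.2741]
shift [ 0.172  0.229 -0.083] turn [-0.0003  0.      0.0006] dist mm 35.816727562178926 deg 0.2513678706212343
shift [ 0.2    0.613 -0.083] turn [-0.0003  0.      0.0006] dist mm 77.96753496959407 deg 0.2513678706212343
shift [ 0.197  1.437 -0.085] turn [-0.0003  0.      0.0006] dist mm 174.40100057190332 deg 0.2513678706212343
```

View pics/w1.png

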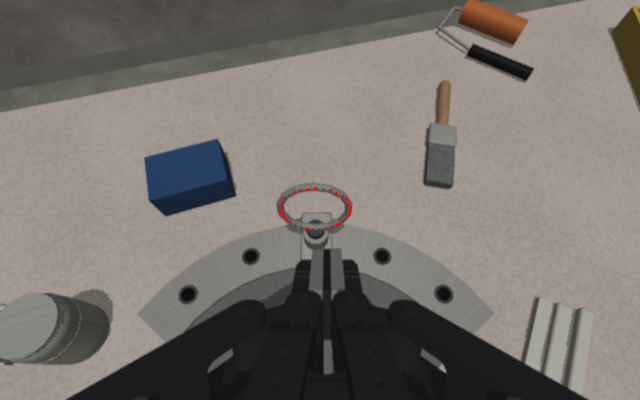

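The predicted ring (red dots) lies on the real ring at about (315,207), within about 1–2 px. I move onto its axis, then in.

>>> {"method": "send_rows", "body": {"plan": [[[0.04,0.08,-0.017],[0,0,0]],[[0.04,0.08,-0.017],[0,0,0]],[[0.04,0.08,-0.017],[0,0,0]],[[0.04,0.08,-0.017],[0,0,0]],[[0.04,0.08,-0.017],[0,0,0]],[[0,0.1,0],[0,0,0]],[[0,0.1,0],[0,0,0]],[[0,0.1,0],[0,0,0]],[[0,0.1,0],[0,0,0]],[[0,0.1,0],[0,0,0]],[[0,0.1,0],[0,0,0]],[[0,0,0],[0,0,0]]]}}

```text
time: 4.7
eef_pos: [0.5929, 0.0166, 0.1711]
tcp_rot: [-0.355, -0.61, 0.686, -0.175]
contact_force: [-0.1, 0.3, -1.0]
opening: 0.003
```

```bash
python3 - <<'E'
from h import *
s=get_state();print(s["qpos"],s["eef_pos"],s["contact_force"])
P,Q=pose(0,0,.135);go(P,Q)
c,T=wrist();cv2.imwrite("pics/w2.png",c["img"])
E
```

```text
[-0.0899 -0.0711  2.2484 -0.598   0.2372  2.2878] [0.5929 0.0166 0.1711] [-0.0831  0.2653 -0.9846]
shift [-0.01   0.431  0.002] turn [-0.0008 -0.0001  0.0015] dist mm 51.763590767857586 deg 0.6048187958047201
```

View pics/w2.png

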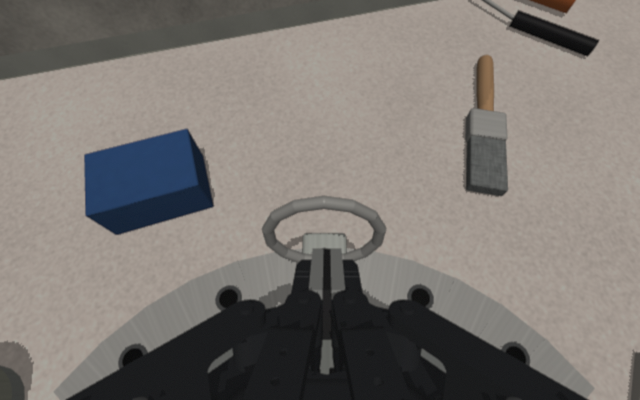

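The ring is straight ahead of the closed tips, at (325,230), but joint 5 is at its lower bound of 0.24. I need another tool direction, so I fit a quick kinematic model from the logged poses to choose one.

```bash
cat > k.py <<'E'
from h import *
from scipy.optimize import least_squares
D=[([-1.41901,.287187,1.578195,0,1.278642,-.150014],[.20056,-.64384,.24392]),
([-0.1432,-0.0673,1.9085,-0.0001,1.3,1.1257],[.5256,.0261,.2742]),
([-0.0858,-0.4098,2.3114,-0.2882,0.4848,1.9606],[.5251,.0248,.2741]),
([-0.0899,-0.0711,2.2484,-0.598,0.2372,2.2878],[.5929,.0166,.1711])]
def fk(q,k):
    h,a2,a3,d,L,e,o,b=k
    Z=lambda a:R.from_euler('z',a).as_matrix();Y=lambda a:R.from_euler('y',a).as_matrix()
    W=Z(q[0])@Y(q[1]);F=W@Y(q[2]);G=F@Z(q[3]);T=G@Y(q[4])
    p=Z(q[0])@[b,d,h]+W@[0,0,a2]+F@[o,0,a3]+G@[0,e,0]+T@[0,0,L]
    return p,T@Z(q[5])
K=least_squares(lambda k:np.r_[np.concatenate([fk(q,k)[0]-p for q,p in D]),1e-4*(k-[.2,.4,.4,.1,.25,0,0,0])],[.2,.4,.4,.1,.25,0,0,0]).x
if __name__=="__main__":
    print(K);print([1e3*(fk(q,K)[0]-p) for q,p in D])
    s=get_state();Q0=R.from_quat(s["tcp_rot"]).as_matrix();C=fk(D[-1][0],K)[1].T@Q0;print(C)
    print(np.degrees(R.from_matrix(fk(D[0][0],K)[1].T@R.from_quat([-.1063,.69993,-.69821,.10629]).as_matrix()@C.T).magnitude()))
    for az in(0,-.15,-.3,-.4):
      for pt in(45,50,55):
        o=[]
        for th,z in((0,.135),(0,.162),(-.3927,.162)):
            P,_=pose(th,0,z);_,Q=pose(az,0,0,pt)
            f=lambda q:np.r_[fk(q,K)[0]-P,.3*((R.from_matrix(fk(q,K)[1]@C)).inv()*Q).as_rotvec()]
            r=least_squares(f,D[-1][0]);o.append(np.r_[r.x[2:5].round(2),round(r.cost*1e6,1)])
        print(az,pt,*o)
E
python3 k.py
```

```text
[0.2405 0.4429 0.5721 0.1008 0.2353 0.0001 0.0208 0.0004]
[array([-0.0155,  0.0035, -0.0086]), array([ 0.0163,  0.0215, -0.0046]), array([-0.0081,  0.0104,  0.0157]), array([ 0.0001, -0.0186, -0.0025])]
[[ 0.0001  0.0005 -1.    ]
 [-1.      0.0013 -0.0001]
 [ 0.0013  1.      0.0005]]
0.08354449415645629
0 45 [ 2.19 -0.85  0.16  0.  ] [ 2.18 -0.63  0.2   0.  ] [2.27 0.04 0.16 0.  ]
0 50 [ 2.15 -0.44  0.24  0.  ] [ 2.14 -0.36  0.3   0.  ] [2.23 0.02 0.27 0.  ]
0 55 [ 2.11 -0.26  0.35  0.  ] [ 2.1  -0.23  0.4   0.  ] [2.18 0.01 0.39 0.  ]
-0.15 45 [ 2.16 -1.1   0.29  0.  ] [ 2.15 -0.95  0.32  0.  ] [ 2.25 -0.71  0.22  0.  ]
-0.15 50 [ 2.13 -0.75  0.33  0.  ] [ 2.12 -0.65  0.38  0.  ] [ 2.21 -0.42  0.31  0.  ]
-0.15 55 [ 2.09 -0.51  0.41  0.  ] [ 2.08 -0.45  0.46  0.  ] [ 2.17 -0.27  0.41  0.  ]
-0.3 45 [ 2.12 -1.15  0.43  0.  ] [ 2.12 -1.04  0.45  0.  ] [ 2.22 -0.98  0.34  0.  ]
-0.3 50 [ 2.09 -0.88  0.45  0.  ] [ 2.08 -0.8   0.49  0.  ] [ 2.19 -0.69  0.39  0.  ]
-0.3 55 [ 2.06 -0.66  0.5   0.  ] [ 2.05 -0.6   0.54  0.  ] [ 2.15 -0.49  0.47  0.  ]
-0.4 45 [ 2.1  -1.14  0.52  0.  ] [ 2.09 -1.06  0.54  0.  ] [ 2.2  -1.04  0.43  0.  ]
-0.4 50 [ 2.07 -0.92  0.53  0.  ] [ 2.06 -0.85  0.56  0.  ] [ 2.16 -0.79  0.47  0.  ]
-0.4 55 [ 2.04 -0.71  0.56  0.  ] [ 2.03 -0.66  0.6   0.  ] [ 2.13 -0.59  0.52  0.  ]
```

```bash
python3 - <<'E'
from h import *
P,_=pose(0,0,.135);_,Q=pose(-.2,0,0,48);d=Q.as_matrix()[:,1]
go(P-.055*d,Q)
E
```

```text
shift [-0.03  -0.017 -0.055] turn [ 0.0211  0.023  -0.0071] dist mm 7.857454579603105 deg 11.525116377031653
```

>>> {"method": "send_rows", "body": {"plan": [[[-0.005,-0.003,-0.009],[0.0035,0.0038,-0.0012]],[[-0.005,-0.003,-0.009],[0.0035,0.0038,-0.0012]],[[-0.005,-0.003,-0.009],[0.0035,0.0038,-0.0012]],[[-0.005,-0.003,-0.009],[0.0035,0.0038,-0.0012]],[[-0.005,-0.003,-0.009],[0.0035,0.0038,-0.0012]],[[-0.005,-0.003,-0.009],[0.0035,0.0038,-0.0012]],[[0,0,0],[0,0,0]],[[0,0,0],[0,0,0]]]}}

```text
time: 5.55
eef_pos: [0.5962, 0.0228, 0.1777]
tcp_rot: [-0.401, -0.583, 0.701, -0.093]
contact_force: [-0.5, -0.4, 0.8]
opening: 0.002
```

```bash
python3 - <<'E'
from h import *
s=get_state();print(s["qpos"],s["contact_force"])
P,_=pose(0,0,.135);_,Q=pose(-.2,0,0,48);go(P,Q)
E
```

```text
[-0.0148 -0.0307  2.1813 -0.7926  0.4264  2.6654] [-0.5402 -0.3947  0.846 ]
shift [0.014 0.467 0.002] turn [ 0.0003  0.0002 -0.0003] dist mm 56.08856819613148 deg 0.19241084483960963
```

```bash
python3 - <<'E'
from k import *
C=np.array([[0,0,-1],[-1,0,0],[0,1,0.]]);q0=[-.0148,-.0307,2.1813,-.7926,.4264,2.6654]
for az,pt in((-.2,48),(-.2,53),(-.1,52),(-.3,48)):
  for th,z in((0,.135),(0,.165),(-.2,.165),(-.3927,.165),(-.42,.165)):
    P,_=pose(th,0,z);_,Q=pose(az,0,0,pt)
    r=least_squares(lambda q:np.r_[fk(q,K)[0]-P,.3*((R.from_matrix(fk(q,K)[1]@C)).inv()*Q).as_rotvec()],q0)
    print(az,pt,th,z,r.x.round(2))
E
```

```text
-0.2 48 0 0.135 [-0.05  0.11  2.13 -0.93  0.35  2.8 ]
-0.2 48 0 0.165 [-0.05  0.06  2.12 -0.81  0.39  2.66]
-0.2 48 -0.2 0.165 [-0.13  0.01  2.16 -0.73  0.34  2.53]
-0.2 48 -0.3927 0.165 [-0.21 -0.04  2.22 -0.62  0.3   2.36]
-0.2 48 -0.42 0.165 [-0.22 -0.05  2.23 -0.6   0.3   2.34]
-0.2 53 0 0.135 [-0.06  0.11  2.1  -0.66  0.41  2.52]
-0.2 53 0 0.165 [-0.06  0.06  2.08 -0.58  0.46  2.44]
-0.2 53 -0.2 0.165 [-0.14  0.02  2.13 -0.5   0.42  2.3 ]
-0.2 53 -0.3927 0.165 [-0.22 -0.03  2.18 -0.41  0.39  2.15]
-0.2 53 -0.42 0.165 [-0.23 -0.04  2.19 -0.39  0.39  2.13]
-0.1 52 0 0.135 [-0.09  0.1   2.12 -0.57  0.33  2.34]
-0.1 52 0 0.165 [-0.09  0.05  2.11 -0.48  0.38  2.25]
-0.1 52 -0.2 0.165 [-0.17  0.01  2.15 -0.37  0.36  2.08]
-0.1 52 -0.3927 0.165 [-0.25 -0.05  2.2  -0.23  0.34  1.88]
-0.1 52 -0.42 0.165 [-0.26 -0.05  2.21 -0.21  0.33  1.86]
-0.3 48 0 0.135 [-0.02  0.13  2.11 -0.99  0.44  2.94]
-0.3 48 0 0.165 [-0.02  0.08  2.1  -0.88  0.47  2.83]
-0.3 48 -0.2 0.165 [-0.1   0.03  2.14 -0.84  0.42  2.73]
-0.3 48 -0.3927 0.165 [-0.18 -0.02  2.2  -0.78  0.37  2.62]
-0.3 48 -0.42 0.165 [-0.19 -0.03  2.21 -0.77  0.37  2.6 ]
```

```bash
python3 - <<'E'
from h import *
P,_=pose(0,0,.138);_,Q=pose(-.15,0,0,51);d=Q.as_matrix()[:,1]
go(P-.055*d,Q); go(P,Q,(P-.055*d,Q))
E
```

```text
shift [-0.028 -0.009  0.015] turn [-0.0048 -0.0058 -0.0087] dist mm 4.005792219004122 deg 4.144015531863721
shift [0.    0.458 0.   ] turn [0. 0. 0.] dist mm 54.999999999999986 deg 0.0
```

>>> {"method": "send_rows", "body": {"plan": [[[-0.014,-0.005,0.0075],[-0.0024,-0.0029,-0.0044]],[[-0.014,-0.005,0.0075],[-0.0024,-0.0029,-0.0044]],[[0,0.04,0],[0,0,0]],[[0,0.04,0],[0,0,0]],[[0,0.04,0],[0,0,0]],[[0,0.04,0],[0,0,0]],[[0,0.04,0],[0,0,0]],[[0,0.04,0],[0,0,0]],[[0,0.04,0],[0,0,0]],[[0,0.04,0],[0,0,0]],[[0,0,0],[0,0,0]],[[0,0,0],[0,0,0]]]}}

```text
time: 6.75
eef_pos: [0.6191, 0.0102, 0.1508]
tcp_rot: [-0.371, -0.602, 0.701, -0.09]
contact_force: [0.4, -0.7, 0.5]
opening: -0.002
```

```bash
python3 - <<'E'
from h import *
s=get_state();print(s["qpos"],s["eef_pos"],s["contact_force"])
P,_=pose(0,0,.138);_,Q=pose(-.15,0,0,51);go(P,Q)
c,T=wrist();cv2.imwrite("pics/w3.png",c["img"])
E
```

```text
[-0.0618  0.0554  2.134  -0.6506  0.3769  2.4732] [0.6191 0.0102 0.1508] [ 0.4337 -0.7132  0.4932]
shift [-0.     0.137 -0.001] turn [-0.0002 -0.0001  0.0002] dist mm 16.477038648949815 deg 0.10130053518349377
```

View pics/w3.png

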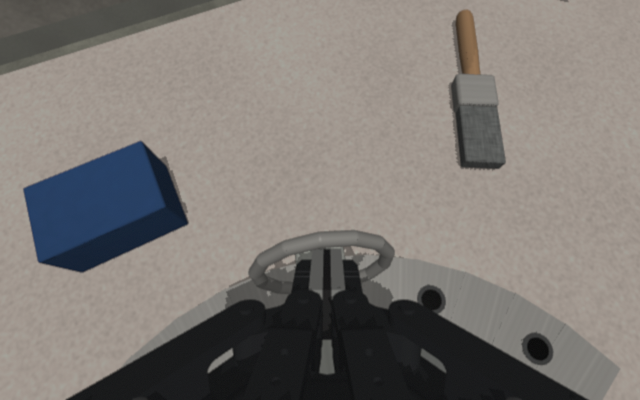

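The fingertips are inside the ring, under its top bar (apex at about (325,237)), with no contact. I go the last bit in, then lift gently.

>>> {"method": "send_rows", "body": {"plan": [[[0,0.04,0],[0,0,0]],[[0,0.04,0],[0,0,0]],[[0,0.04,0],[0,0,0]],[[0,0.03,0],[0,0,0]],[[0,0,0],[0,0,0]],[[0,0,0],[0,0,0]]]}}

```text
time: 7.4
eef_pos: [0.6294, 0.0056, 0.1367]
tcp_rot: [-0.371, -0.602, 0.701, -0.09]
contact_force: [-0.0, -0.2, -0.2]
opening: -0.0
```

>>> {"method": "send_rows", "body": {"plan": [[[-0.015,-0.019,0],[0,0,0]],[[-0.015,-0.019,0],[0,0,0]],[[-0.015,-0.019,0],[0,0,0]],[[-0.015,-0.019,0],[0,0,0]],[[0,0,0],[0,0,0]],[[0,0,0],[0,0,0]]]}}

```text
time: 8.0
eef_pos: [0.6279, 0.0056, 0.147]
tcp_rot: [-0.37, -0.602, 0.702, -0.089]
contact_force: [-4.2, -0.2, -3.3]
opening: -0.002
```

>>> {"method": "send_rows", "body": {"plan": [[[-0.015,-0.019,0],[0,0,0]],[[-0.015,-0.019,0],[0,0,0]],[[0,0,0],[0,0,0]],[[0,0,0],[0,0,0]]]}}

```text
time: 8.4
eef_pos: [0.628, 0.0057, 0.1533]
tcp_rot: [-0.37, -0.602, 0.702, -0.089]
contact_force: [-6.4, 0.6, -5.4]
opening: -0.002
```

>>> {"method": "send_rows", "body": {"plan": [[[-0.015,-0.019,0],[0,0,0]],[[-0.015,-0.019,0],[0,0,0]],[[-0.015,-0.019,0],[0,0,0]],[[0,0,0],[0,0,0]],[[0,0,0],[0,0,0]],[[0,0,0],[0,0,0]]]}}

```text
time: 9.0
eef_pos: [0.628, 0.0058, 0.1622]
tcp_rot: [-0.37, -0.602, 0.702, -0.089]
contact_force: [-6.8, 0.8, -4.9]
opening: 0.005
```

```bash
python3 - <<'E'
from h import *
s=get_state();print(s["qpos"],s["eef_pos"],s["contact_force"])
p=s["eef_pos"];cur=(p,R.from_quat(s["tcp_rot"]))
rel=p[:2]-PIV;r=np.linalg.norm(rel);a0=np.arctan2(rel[1],rel[0])-YAW;print("r",r,"ang",a0)
for th in(-.1,-.2,-.3,-.3927):
    a=YAW+a0+th;go(np.r_[PIV+r*np.array([np.cos(a),np.sin(a)]),p[2]],cur[1],cur)
E
```

```text
[-0.0695  0.0559  2.108  -0.6027  0.3965  2.4172] [0.628  0.0058 0.1622] [-6.7638  0.849  -4.9226]
r 0.20555008982173983 ang -0.0022961510812241626
shift [-0.013  0.011  0.17 ] turn [0. 0. 0.] dist mm 20.546445465607743 deg 0.0
shift [-0.013  0.011  0.342] turn [0. 0. 0.] dist mm 41.04153551793341 deg 0.0
shift [0.    0.    0.512] turn [0. 0. 0.] dist mm 61.43404310548274 deg 0.0
shift [ 0.025 -0.019  0.668] turn [0. 0. 0.] dist mm 80.20185155752483 deg 0.0
```

```bash
cat >> h.py <<'E'
def ringdots(im,c,T,th,lift,col):
    a=YAW+th;e=np.array([np.cos(a),np.sin(a),0]);tn=np.array([-e[1],e[0],0]);u=np.sin(.1745)*e+np.cos(.1745)*np.array([0,0,1])
    C=np.r_[PIV,.13+lift]+.206*e
    for b in np.arange(0,6.28,.15):
        p=proj(c,C+.0335*(np.cos(b)*tn+np.sin(b)*u),T)
        cv2.circle(im,tuple(int(round(3*v)) for v in p),2,col,-1)
E
python3 - <<'E'
from h import *
c,T=wrist();im=cv2.resize(c["img"],None,fx=3,fy=3,interpolation=2)
ringdots(im,c,T,0,.012,(0,0,255));ringdots(im,c,T,0,.018,(0,255,0))
cv2.imwrite("pics/w4.png",im[500:1000,600:1360])
E
```

```text
(no output)
```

View pics/w4.png

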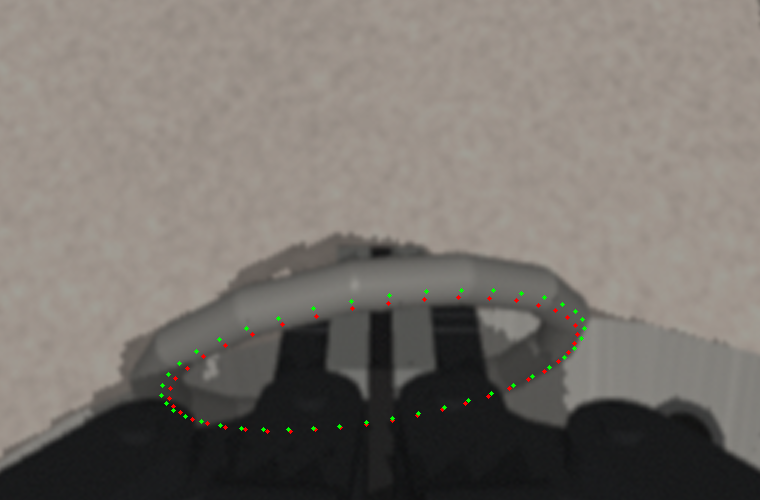

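The ring sits at or above the 18 mm lift markers and hangs centred over the fingers. Next comes a cautious first swing step, watching the force.

>>> {"method": "send_rows", "body": {"plan": [[[-0.002,0.002,0.028],[0,0,0]],[[-0.002,0.002,0.028],[0,0,0]],[[0,0,0],[0,0,0]],[[0,0,0],[0,0,0]]]}}

```text
time: 9.45
eef_pos: [0.6259, -0.0007, 0.1621]
tcp_rot: [-0.37, -0.602, 0.702, -0.089]
contact_force: [-5.1, 1.0, -6.2]
opening: -0.001
```

>>> {"method": "send_rows", "body": {"plan": [[[-0.003,0.002,0.038],[0,0,0]],[[-0.003,0.002,0.038],[0,0,0]],[[-0.003,0.002,0.038],[0,0,0]],[[0,0,0.043],[0,0,0]],[[0,0,0.043],[0,0,0]],[[0,0,0.043],[0,0,0]],[[0,0,0.043],[0,0,0]],[[0,0,0],[0,0,0]],[[0,0,0],[0,0,0]]]}}

```text
time: 10.35
eef_pos: [0.6121, -0.0322, 0.1613]
tcp_rot: [-0.369, -0.602, 0.702, -0.088]
contact_force: [-7.9, 3.3, -5.8]
opening: -0.002
```

```bash
python3 - <<'E'
from h import *
s=get_state();print(s["qpos"],s["eef_pos"],s["contact_force"])
p=s["eef_pos"];cur=(p,R.from_quat(s["tcp_rot"]))
rel=p[:2]-PIV;r=np.linalg.norm(rel);a0=np.arctan2(rel[1],rel[0])-YAW;print("r",r,"ang",a0)
for th in(-.3,-.38,-.3927):
    a=YAW+th;go(np.r_[PIV+.2056*np.array([np.cos(a),np.sin(a)]),.1622],cur[1],cur)
c,T=wrist();im=cv2.resize(c["img"],None,fx=3,fy=3,interpolation=2)
ringdots(im,c,T,a0,.018,(0,255,0))
cv2.imwrite("pics/w5.png",cv2.resize(im,None,fx=.4,fy=.4,interpolation=3))
E
```

```text
[-0.1521  0.0136  2.1527 -0.502   0.3605  2.2598] [ 0.6121 -0.0322  0.1613] [-7.9241  3.2621 -5.8051]
r 0.20461751431045266 ang -0.20324889239979754
shift [ 0.002 -0.011  0.165] turn [0. 0. 0.] dist mm 19.880736125663116 deg 0.0
shift [ 0.022 -0.026  0.3  ] turn [0. 0. 0.] dist mm 36.230067160106934 deg 0.0
shift [ 0.026 -0.03   0.321] turn [0. 0. 0.] dist mm 38.82241464329048 deg 0.0
```

View pics/w5.png

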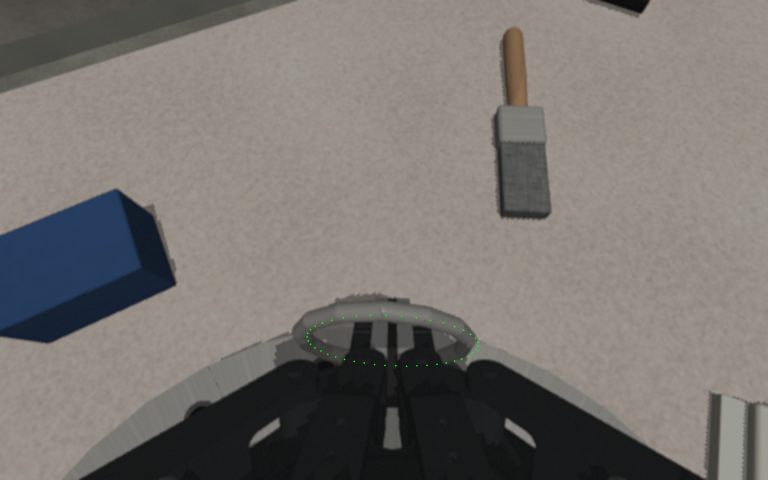

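The arm follows: the ring centre is at about (385,335), lagging the finger by about 2–3 mm. I continue to the hole with a slight lead.

>>> {"method": "send_rows", "body": {"plan": [[[0,-0.001,0.042],[0,0,0]],[[0,-0.001,0.042],[0,0,0]],[[0.001,-0.003,0.042],[0,0,0]],[[0.002,-0.003,0.042],[0,0,0]],[[0.004,-0.005,0.042],[0,0,0]],[[0.005,-0.005,0.042],[0,0,0]],[[0.006,-0.006,0.042],[0,0,0]],[[0.006,-0.006,0.042],[0,0,0]],[[0,0,0],[0,0,0]],[[0,0,0],[0,0,0]]]}}

```text
time: 11.4
eef_pos: [0.5893, -0.0656, 0.1599]
tcp_rot: [-0.367, -0.604, 0.702, -0.086]
contact_force: [-10.8, 9.7, -6.1]
opening: 0.0
```

```bash
python3 - <<'E'
from h import *
s=get_state();print(s["qpos"],s["eef_pos"],s["contact_force"])
p=s["eef_pos"]
rel=p[:2]-PIV;r=np.linalg.norm(rel);a0=np.arctan2(rel[1],rel[0])-YAW;print("r",r,"ang",a0)
c,T=wrist();im=cv2.resize(c["img"],None,fx=3,fy=3,interpolation=2)
ringdots(im,c,T,-.3927,.018,(0,255,0))
cv2.imwrite("pics/w6.png",im[600:1100,600:1360])
E
```

```text
[-0.2341 -0.0381  2.2048 -0.3685  0.337   2.0702] [ 0.5893 -0.0656  0.1599] [-10.8317   9.7381  -6.0741]
r 0.20369163515702646 ang -0.40174351191948826
```

View pics/w6.png

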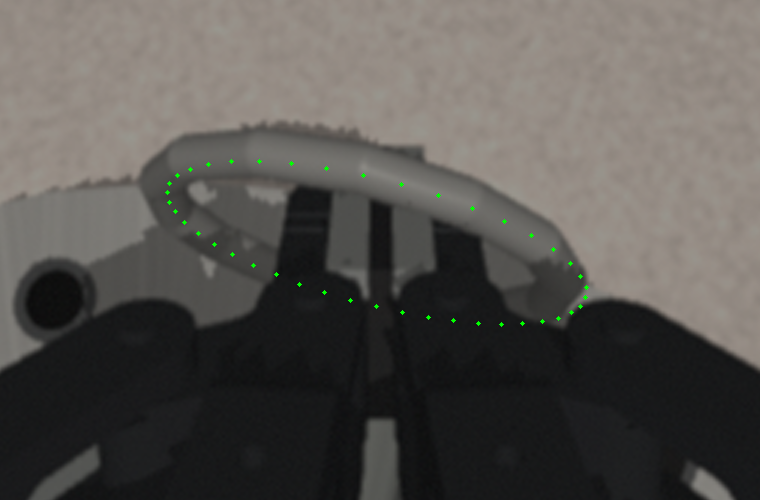

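The radial push has grown to about 14 N (the tangential push is only about 1 N) and the ring is about 2 mm short. I ease inward with a slight lead and start lowering.

>>> {"method": "send_rows", "body": {"plan": [[[0.008,-0.0065,0.004],[0,0,0]],[[0.008,-0.0065,0.004],[0,0,0]],[[0,0,0],[0,0,0]],[[0,0,0],[0,0,0]]]}}

```text
time: 11.85
eef_pos: [0.5885, -0.0659, 0.1619]
tcp_rot: [-0.369, -0.603, 0.702, -0.088]
contact_force: [-6.4, 6.7, -7.0]
opening: -0.0
```

>>> {"method": "send_rows", "body": {"plan": [[[0.0105,0.013,0],[0,0,0]],[[0.0105,0.013,0],[0,0,0]],[[0.0105,0.013,0],[0,0,0]],[[0,0,0],[0,0,0]],[[0,0,0],[0,0,0]]]}}

```text
time: 12.35
eef_pos: [0.5885, -0.066, 0.1559]
tcp_rot: [-0.369, -0.603, 0.702, -0.088]
contact_force: [-7.5, 7.5, -6.1]
opening: 0.004
```

>>> {"method": "send_rows", "body": {"plan": [[[0.0105,0.013,0],[0,0,0]],[[0.0105,0.013,0],[0,0,0]],[[0,0,0],[0,0,0]],[[0,0,0],[0,0,0]]]}}

```text
time: 12.75
eef_pos: [0.5886, -0.066, 0.152]
tcp_rot: [-0.369, -0.603, 0.702, -0.088]
contact_force: [-7.7, 6.3, -6.4]
opening: 0.002
```

>>> {"method": "send_rows", "body": {"plan": [[[0.0105,0.013,0],[0,0,0]],[[0.0105,0.013,0],[0,0,0]],[[0,0,0],[0,0,0]],[[0,0,0],[0,0,0]]]}}

```text
time: 13.15
eef_pos: [0.5886, -0.0659, 0.1481]
tcp_rot: [-0.369, -0.603, 0.702, -0.088]
contact_force: [-7.8, 7.9, -4.5]
opening: -0.002
```

>>> {"method": "send_rows", "body": {"plan": [[[0.0105,0.013,0],[0,0,0]],[[0.0105,0.013,0],[0,0,0]],[[0,0,0],[0,0,0]],[[0,0,0],[0,0,0]]]}}

```text
time: 13.55
eef_pos: [0.59, -0.0662, 0.1458]
tcp_rot: [-0.37, -0.603, 0.701, -0.09]
contact_force: [-7.2, 7.4, -3.8]
opening: 0.0
```

>>> {"method": "send_rows", "body": {"plan": [[[0.0105,0.013,0],[0,0,0]],[[0.0105,0.013,0],[0,0,0]],[[0,0,0],[0,0,0]],[[0,0,0],[0,0,0]]]}}

```text
time: 13.95
eef_pos: [0.5915, -0.0667, 0.1435]
tcp_rot: [-0.371, -0.602, 0.701, -0.091]
contact_force: [-4.4, 4.8, -2.1]
opening: 0.001
```

>>> {"method": "send_rows", "body": {"plan": [[[0.0105,0.013,0],[0,0,0]],[[0.0105,0.013,0],[0,0,0]],[[0.0105,0.013,0],[0,0,0]],[[0,0,0],[0,0,0]],[[0,0,0],[0,0,0]]]}}

```text
time: 14.45
eef_pos: [0.5921, -0.0677, 0.1379]
tcp_rot: [-0.372, -0.602, 0.701, -0.092]
contact_force: [-0.1, -0.8, -0.3]
opening: -0.0
```

```bash
python3 - <<'E'
from h import *
s=get_state();print(s["qpos"],s["eef_pos"],s["contact_force"])
p=s["eef_pos"];d=R.from_quat(s["tcp_rot"]).as_matrix()[:,1];e=np.array([np.cos(YAW-.3927),np.sin(YAW-.3927)])
rel=p[:2]-PIV;print("radial",rel@e,"tangential",rel@[-e[1],e[0]])
c,T=wrist();im=cv2.resize(c["img"],None,fx=3,fy=3,interpolation=2)
ringdots(im,c,T,-.3927,0,(0,255,0));ringdots(im,c,T,-.3927,.012,(0,0,255))
cv2.imwrite("pics/w7.png",im[600:1100,600:1360])
E
```

```text
[-0.2375  0.0048  2.2162 -0.4499  0.2713  2.1516] [ 0.5921 -0.0677  0.1379] [-0.1387 -0.8396 -0.327 ]
radial 0.2071906757042958 tangential -0.0018190050396959799
```

View pics/w7.png

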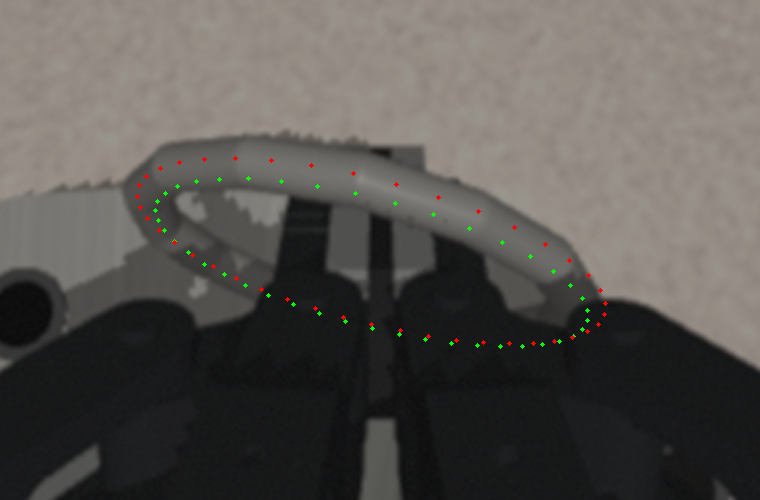

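Contact is lost at about z = 0.14, the same height as at home, which fits a pin that is fully down. The ring-dot overlay is ambiguous, so I back out and check without contact.

>>> {"method": "send_rows", "body": {"plan": [[[0,-0.04,0],[0,0,0]],[[0,-0.05,0],[0,0,0]],[[0,-0.05,0],[0,0,0]],[[0,-0.05,0],[0,0,0]],[[0,0,0],[0,0,0]]]}}

```text
time: 15.0
eef_pos: [0.5777, -0.0612, 0.155]
tcp_rot: [-0.371, -0.602, 0.701, -0.091]
contact_force: [0.1, 0.4, 0.5]
opening: 0.003
```

>>> {"method": "send_rows", "body": {"plan": [[[0,-0.06,0],[0,0,0]],[[0,-0.06,0],[0,0,0]],[[0,-0.06,0],[0,0,0]],[[0,-0.06,0],[0,0,0]],[[0,-0.06,0],[0,0,0]],[[0,-0.06,0],[0,0,0]],[[0,0,0],[0,0,0]],[[0,0,0],[0,0,0]]]}}

```text
time: 15.8
eef_pos: [0.5529, -0.0501, 0.1877]
tcp_rot: [-0.371, -0.602, 0.701, -0.09]
contact_force: [-0.0, -0.9, 0.3]
opening: -0.005
```

```bash
python3 - <<'E'
from h import *
s=get_state();print(s["qpos"],s["eef_pos"],s["contact_force"])
c,T=wrist();im=cv2.resize(c["img"],None,fx=3,fy=3,interpolation=2)
ringdots(im,c,T,-.3927,0,(0,255,0));ringdots(im,c,T,-.3927,.012,(0,0,255))
u,v=proj(c,pose(-.3927,0,.13)[0],T);print(u,v)
a=im[max(0,int(3*v)-180):int(3*v)+180,max(0,int(3*u)-280):int(3*u)+280]
cv2.imwrite("pics/w8.png",a)
E
```

```text
[-0.218  -0.1789  2.2764 -0.3412  0.3947  2.0485] [ 0.5529 -0.0501  0.1877] [-0.0415 -0.8992  0.3354]
323.19436649992093 230.67324954682795
```

View pics/w8.png

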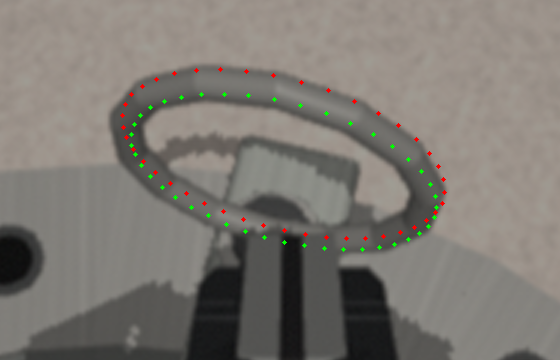

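The ring overlay sits between the lift 0 and 12 mm markers. I check it numerically against the known home picture (w2), using the top-edge rows along several columns.

```bash
cat > chk.py <<'E'
from h import *
def edge(img,c,T,th,name):
    g=cv2.GaussianBlur(cv2.cvtColor(img,cv2.COLOR_BGR2GRAY),(3,3),0).astype(float)
    a=YAW+th;e=np.array([np.cos(a),np.sin(a),0]);tn=np.array([-e[1],e[0],0]);k=np.array([0,0,1.])
    u=np.sin(.1745)*e+np.cos(.1745)*k;L=[]
    for b in np.radians([60,75,90,105,120]):
        f=lambda l:proj(c,np.r_[PIV,.13+l]+.206*e+.037*(np.cos(b)*tn+np.sin(b)*u),T)
        # table->ring darkening along the lift direction
        ls=np.arange(-.012,.030,.0005);p=np.array([f(l) for l in ls],np.float32)
        v=cv2.remap(g.astype(np.float32),p[:,0].copy(),p[:,1].copy(),1).ravel()
        d=np.convolve(v,np.r_[np.ones(4),-np.ones(4)],'valid');i=int(np.argmax(d));L.append((round((ls[i]+ls[i+7])*500,1),round(float(d[i]))))
    print(name,L)
E
python3 - <<'E'
from chk import *
c,T=wrist();edge(c["img"],c,T,-.3927,"now")
def old(f,p,q,th):
    X=np.eye(4);X[:3,:3]=R.from_quat(q).as_matrix();X[:3,3]=p;edge(cv2.imread(f),c,X@c["mount"],th,f)
old("pics/w2.png",[.5929,.0166,.1711],[-.355,-.610,.686,-.175],0)
old("pics/w3.png",[.6191,.0102,.1508],[-.371,-.602,.701,-.09],0)
t=read_camera("top");X=t["world_from_camera"];s=read_camera("scene")
for th in(0,-.3927):
    print(th,proj(s,pose(th,0,.13)[0]),proj(t,pose(th,0,.13)[0]))
cv2.imwrite("pics/s9.png",s["img"]);cv2.imwrite("pics/t9.png",t["img"])
E
```

```text
now [(np.float64(9.3), 95), (np.float64(9.3), 83), (np.float64(9.8), 74), (np.float64(8.3), 78), (np.float64(6.3), 75)]
pics/w2.png [(np.float64(8.8), 102), (np.float64(8.3), 92), (np.float64(8.3), 89), (np.float64(7.3), 87), (np.float64(4.8), 110)]
pics/w3.png [(np.float64(15.8), 109), (np.float64(16.3), 100), (np.float64(16.3), 102), (np.float64(14.3), 98), (np.float64(11.3), 108)]
0 [307.5179 225.5881] [330.3422 138.2429]
-0.3927 [279.0434 211.5278] [361.4533 153.2129]
```

At home the same measure reads about 8 mm (a fixed bias), and now it reads about 9 mm. A pin resting on the rim would read about 20 mm, so the pin is down. I retreat further and take one last overview.

>>> {"method": "send_rows", "body": {"plan": [[[-0.1,-0.15,0],[0,0,0]],[[-0.15,-0.2,0],[0,0,0]],[[-0.15,-0.2,0],[0,0,0]],[[-0.15,-0.2,0],[0,0,0]],[[-0.1,-0.1,0],[0,0,0]],[[0,0,0],[0,0,0]],[[0,0,0],[0,0,0]]]}}

```text
time: 16.7
eef_pos: [0.5495, -0.0487, 0.3149]
tcp_rot: [-0.37, -0.602, 0.702, -0.09]
contact_force: [-0.4, 0.9, 0.3]
opening: 0.002
```

```bash
python3 - <<'E'
from h import *
s=get_state();print(s["qpos"],s["eef_pos"],s["contact_force"])
s1=read_camera("scene")["img"];s0=cv2.imread("pics/scene0.png")
for n,(u,v,w) in dict(tin=(422,237,22),carton=(366,300,30),brush=(214,295,45),sample=(236,187,24)).items():
    a=s0[v-w:v+w,u-w:u+w];b=s1[v-w:v+w,u-w:u+w]
    sh,_=cv2.phaseCorrelate(cv2.cvtColor(a,6).astype(np.float64),cv2.cvtColor(b,6).astype(np.float64))
    print(n,np.round(sh,2),cv2.absdiff(a,b).mean().round(1))
f=lambda i:cv2.resize(i[170:290,220:400],None,fx=4,fy=4,interpolation=2)[:, :]
cv2.imwrite("pics/fin.png",f(s1))
E
```

```text
[-0.2163 -0.3393  2.1573 -0.2116  0.6666  1.9006] [ 0.5495 -0.0487  0.3149] [-0.3638  0.8709  0.312 ]
tin [0.47 0.51] 2.5
carton [0.   0.02] 2.3
brush [ 0.05 -0.02] 2.7
sample [-0.01 -0.02] 7.5
```

View pics/fin.png

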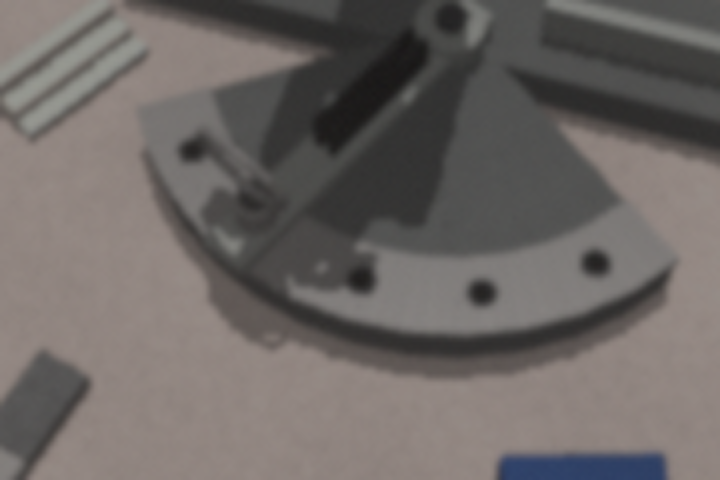

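```bash
python3 - <<'E'
from chk import *
c,T=wrist();edge(c["img"],c,T,-.3927,"now far")
X=np.eye(4);X[:3,:3]=R.from_quat([-.356,-.611,.685,-.178]).as_matrix();X[:3,3]=[.5251,.0248,.2741]
edge(cv2.imread("pics/w1.png"),c,X@c["mount"],0,"w1 home")
for n in("scene","top"):
  for th,f in((0,f"pics/{n}0.png"),(-.3927,None)):
    q=read_camera(n);edge(cv2.imread(f) if f else q["img"],q,q["world_from_camera"],th,n+str(th))
print(sign_off())
E
```

```text
now far [(np.float64(15.8), 45), (np.float64(17.8), 37), (np.float64(-9.2), 63), (np.float64(14.8), 34), (np.float64(12.8), 33)]
w1 home [(np.float64(7.8), 61), (np.float64(7.8), 50), (np.float64(-0.7), 81), (np.float64(6.8), 52), (np.float64(5.3), 66)]
scene0 [(np.float64(3.8), 19), (np.float64(0.3), 9), (np.float64(-5.2), 11), (np.float64(-10.2), 11), (np.float64(-6.7), 10)]
scene-0.3927 [(np.float64(-10.2), 8), (np.float64(-7.2), 6), (np.float64(-5.2), 7), (np.float64(-3.7), 15), (np.float64(-1.7), 22)]
top0 [(np.float64(-0.2), 15), (np.float64(1.8), 10), (np.float64(7.3), 11), (np.float64(4.8), 12), (np.float64(1.3), 13)]
top-0.3927 [(np.float64(0.8), 20), (np.float64(0.3), 38), (np.float64(24.8), 34), (np.float64(19.3), 16), (np.float64(23.3), 27)]
the job is handed in; nothing more can be done
None
```

I swung the saw arm one hole towards the white moulding sample (the base's -y side) and handed the job in at about 17 s. The pin appears to be fully home, but one late camera check disagreed. I went through the ring with the closed fingertips, lifted the pin, swung the arm, lowered it until the ring carried no load, and backed out.

**Checks that agreed**
- **Arm position:** the last view shows the arm over the hole next to the middle one on the sample's side, with the other four holes open.
- **Pin height by feel:** the spring load stayed on the finger down to about 144 mm tool height, about the height where it first touched at home. A pin caught on the rim would have let go about 12 mm higher.
- **Pin height by camera:** a close wrist view gave 9 mm apparent lift, against 8 mm at home with the same bias; a pin on the rim would read about 20 mm.
- **Forces:** the largest reading at the end of a move was about 16 N (mostly a radial push of about 14 N while swinging), and it was about zero after release.
- **Other objects:** the carton, brush and sample showed no image shift.

**Checks that disagreed or were unclear**
- **Pin height from farther off:** the same measure gave 13–18 mm, against 5–8 mm at home. Edges there were weak, the view was steeper and shadows crossed it, so I trusted the close view. It ran in the same script as the sign-off, so I did not follow it up.
- **Scene and top cameras:** the ring-height readings were too noisy to use.
- **Paint tin:** it showed a 0.5 px shift, probably from changed shadows, since the robot never went near it.
- **Joint 5:** it briefly read 0.237, just under its stated 0.24 limit (possibly rounding), before I changed the tool direction.

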